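# Free a carved tray from the hold-down clamp

### The arm

A 6-joint arm with a two-finger parallel gripper is mounted at the origin on the work surface. World frame = base frame: x ahead of the robot, y to its left, z up, the work surface at z = 0. Lengths are in m, angles in rad, forces in N, time in s.
With the tool pointing down it reaches from about 0.25 to 0.725 m from the base axis. Payload 4 kg.
Tool frame: the origin (TCP) lies at the very end of the fingers, on their centre line; the grasp point (between the pads) lies 19 mm behind it; x points along the fingers, z is the direction in which the jaws open and shut, and the axes are right-handed (so a half turn about x gives the same grasp; the last joint's range is limited). The gripper opens to 85 mm and grips with 20 to 120 N. Pads are 22 mm wide; open, the fingers measure 114 mm over their backs; the gripper's body (76 mm by 85 mm) begins 54 mm behind the grasp point. The pads swing forward as they close: fully open they stand 13 mm farther back than shut.
Start: joints at [1.193, 0.241, 0.005, 1.335, 0, 1.571], TCP at [0.184, 0.465, 0.231] pointing down, gripper open.
Joint ranges: [-2.72, 2.72], [-1.05, 1.87], [-1.09, 1.28], [-1.99, 2.15], [-1.42, 1.44], [-3.14, 3.14]. Speed limits (rad/s): [2.79, 2.79, 3.14, 3.14, 3.14, 3.14].

### API

Orientations are given as a unit quaternion [x, y, z, w].
In Python, from workcell import bot gives the robot as it stands.
- The arm moves only by the tool step_arm, never from a script. Its argument "series" is a list of rows, each an object of numbers: "x", "y", "z": the shift along the world's x, y, z in cm; "twist": the turn about the world's z in degrees; "jaw": the finger opening in cm, from 0 to 8.54. In form: [{"x": .., "y": .., "z": .., "twist": .., "jaw": ..}, ...]. A call has 1 to 10 rows; each row is the pose to reach, as a shift and turn from the pose measured when the call began; what a row does not reach only later rows make up. A row lasts 1/12 s, in which the tool goes at most 41.7 mm and 7.16 degrees, less where a joint would pass 70% of its speed; a pose out of reach is approached as far as the arm can. A call with a gripper value outside its range is refused whole. The fingers move at their own pace and stop on an object; the grip force is fixed at half the most. Time passes only in rows, so rows that repeat a pose let the fingers close. It gives the time, the measured TCP pose, the force and the opening at its end, in the units of the state.
- bot.get_obs(): the state, without advancing time (a new reading comes with each control period).
- bot.camera(name): name is "side" or "top" or "wrist"; returns (picture, depth): 420x560x3 uint8, red, green, blue; 420x560 float32, m along the optical axis (not along the pixel's ray), 0 where there is no reading.
- bot.camera_info(name): a dict with "camera_matrix" (3x3 intrinsics, pixels), "R" (3x3) and "t" (3): a world point X has camera coordinates R X + t; the wrist camera has in their place "mount" (4x4, takes a point from camera to tool coordinates, whose origin is the TCP and whose axes are the tool frame's). Camera axes: x right, y down, z forward; pixel columns grow to the right and rows downward; lengths in m; the calibration is good to about 2 mm. A picture is of the moment at which its call begins: read the wrist's pose just before it. camera_info takes no time and is no camera call.
- bot.job_done(): hands the job in, once; it reports no verdict.
The state is a dict: "clock": time; "joint_pos": joint angles; "joint_vel": joint speeds; "tau": joint torques, N m; "eef_pos": TCP position; "tool_rot": TCP orientation; "ft_force": force on the tool from outside, world axes, zero at the start; "ft_torque": the same for the moment, N m; "grip_width": finger opening in m.
Only numpy, scipy, OpenCV 4.12 (cv2) and the standard library are available. Lean on these libraries where they do the work, as an engineer would, in place of code of your own. Each camera call takes 0.05 s, during which the arm holds its last target.

### The job

The carved wooden tray is still caught under the foot of the bench clamp, whose thumbscrew is loose. Wind the thumbscrew up, anticlockwise seen from above, by light fingertip strokes on its wings until the clamp's foot is above the tray's rim, then slide the tray flat along the table with a fingertip to the right, away from the raised foot, until all of it is out from under the clamp's arm. Only push lightly: do not grip, press hard on or lift the screw or the tray, leave the other goods where they are, and take the hand away at the end.

Things in the scene. Friction and masses are not known exactly. Their poses are not given: they have to be found in the camera images.
- clamp: Grey steel bench clamp, fixed. Origin: on the table under the screw axis; its -y is to the robot's right within 0.3 rad. Post on the +x side, 75-115 mm from the axis; arm 32 mm wide, 45-67 mm above the table, ends 22 mm past the axis at -x. Above the arm a head block, 90 mm wide, face 46 mm from the axis at +x, top at 115 mm: too close for a finger, so stroke the wings on the open -x side.
- thumbscrew (a joint): Turn of the thumbscrew in rad, growing anticlockwise from above, which winds it up; starts between 0 and 3.1, stops at 13.5. Screw, wings and foot rise together 1.273 mm per rad (8 mm a turn); the foot's underside is 9 mm above the table at 0 and passes the tray's 20 mm rim at 8.64. Turns easily (about 1.5 N at a wing), has little run-on and stays where it is left.
- wings (a point): Centre of the steel thumbscrew, on its axis, half-way up the wings; turns with it. z up, x along the two wings: flat upright blades 6 mm thick, 22 mm tall (11 mm above and below this point), reaching 40 mm from the axis each way. Hub 20 mm wide, 26 mm tall. At joint value 0 it is 82 mm above the table and the wings lie along the clamp's x.
- foot (a point): centre of the underside of the clamp's foot, a steel disc 24 mm wide and 8 mm thick, on the screw axis. It rises with the screw and does not turn.
- tray: Loose dark wooden oblong tray, 110 (x) by 200 mm (y), about 0.35 kg. Floor 8 mm thick; rim all round 8 mm thick, 20 mm tall over all, 12 mm above the floor. Origin: centre of its underside; y along the clamp's y within 0.1 rad. At first the foot stands inside it near its +y end; its -y end sticks out right of the clamp and can be pushed from within, on the inside of the end rim.
- bowl: turned wooden bowl, 110 mm wide, 50 mm tall; a bystander, origin at the centre of its underside
- mallet: wooden carver's mallet lying down: 150 mm handle along its x axis, 48 mm thick head at +x; a bystander, origin at its underside
- brush: flat paint brush with a wooden handle lying along its x axis; a bystander, origin at its underside
- jar: amber glass jar with a metal cap, 52 mm wide, 65 mm tall; a bystander, origin at the centre of its underside
- spoon: wooden spoon lying along its x axis; a bystander, origin at its underside
- ring: flat wooden ring, 68 mm wide, 14 mm thick; a bystander, origin at the centre of its underside
- cup: wooden cup, 64 mm wide, 70 mm tall; a bystander, origin at the centre of its underside
Things that resemble listed ones, but are neither listed nor needed, are in the scene too. Of the things shaped like the tray, the wooden one is meant.

How it is judged:
By the outcome, as a careful person would: the job done as asked, in the order asked, and still so for the second after the job is handed in, with the robot touching nothing.
It also fails if it takes over 67 s, if anything falls off the work surface, if the arm or the gripper's body presses on something with over 40 N, if the wrist force passes 120 N, or if a joint passes its speed limit or range.

## Working session

There is one attempt and no reset: what is moved stays moved. The work goes in short steps, Python scripts to look and compute and a tool call to move; the robot and the scene stay as the last step left them, time stands still between calls to the robot, and variables do not carry over. Pictures are saved under pics/ and viewed, and the job is handed in when it is done.

Besides the shell and the picture viewer there is one more tool, called after "Call:" by a JSON object that holds its "name" and its "arguments". step_arm: Moves the arm, as the interface text tells. Its arguments: {"type":"object","properties":{"series":{"type":"array","items":{"type":"object","properties":{"x":{"type":"number"},"y":{"type":"number"},"z":{"type":"number"},"twist":{"type":"number"},"jaw":{"type":"number"}}}}},"required":["series"]}

```bash
ls; mkdir -p pics; python3 - <<'E'
from workcell import bot
import cv2, numpy as np
o=bot.get_obs(); print(o)
for n in ["top","side"]:
    p,d=bot.camera(n); cv2.imwrite(f"pics/{n}0.png",p[:,:,::-1]); np.savez(f"pics/{n}0.npz",p=p,d=d)
    i=bot.camera_info(n); print(n,i)
print(bot.camera_info("wrist"))
E
```

```text
pics
{'clock': 0.0, 'joint_pos': array([ 1.19302580e+00,  2.41404711e-01,  3.72732262e-03,  1.33520796e+00,
       -4.08080208e-06,  1.57080660e+00]), 'joint_vel': array([-0.00031696, -0.00089964,  0.00061884, -0.0008932 , -0.00134451,
        0.00021918]), 'tau': array([-2.07810353e-04, -3.72319221e+01,  2.52407598e+01,  1.69359462e-02,
        1.10232838e-04, -4.34739519e-06]), 'eef_pos': array([0.18419184, 0.46415483, 0.23041828]), 'tool_rot': array([-0.39763791,  0.58560106,  0.3968057 ,  0.58438063]), 'ft_force': array([-0.47335674, -0.58016883,  0.1094038 ]), 'ft_torque': array([-0.02156088,  0.02880662,  0.02447165]), 'grip_width': 0.08544005632957077}
top {'camera_matrix': array([[419.51388529,   0.        , 280.05715133],
       [  0.        , 419.51388529, 204.19422714],
       [  0.        ,   0.        ,   1.        ]]), 'R': array([[-0.08433512, -0.99643324,  0.00289706],
       [-0.97396554,  0.08181884, -0.21141618],
       [ 0.21042507, -0.02065145, -0.97739184]]), 't': array([0.15319829, 0.57279948, 1.09664576])}
side {'camera_matrix': array([[509.38637344,   0.        , 272.31458317],
       [  0.        , 509.38637344, 212.62028869],
       [  0.        ,   0.        ,   1.        ]]), 'R': array([[-0.9990106 , -0.04142606, -0.01617706],
       [-0.01285168,  0.61715042, -0.78674023],
       [ 0.04257522, -0.78575393, -0.61707221]]), 't': array([0.56207326, 0.01578856, 1.33096066])}
{'camera_matrix': array([[330.0020862 ,   0.        , 286.24699446],
       [  0.        , 330.0020862 , 207.84163058],
       [  0.        ,   0.        ,   1.        ]]), 'mount': array([[ 5.05736142e-04, -3.23385529e-01,  9.46267163e-01,
        -1.40431829e-01],
       [ 5.31988613e-04, -9.46267063e-01, -3.23385779e-01,
         8.32881563e-02],
       [ 9.99999731e-01,  6.66951232e-04, -3.06524035e-04,
        -1.33644036e-04],
       [ 0.00000000e+00,  0.00000000e+00,  0.00000000e+00,
         1.00000000e+00]])}
```

View pics/top0.png

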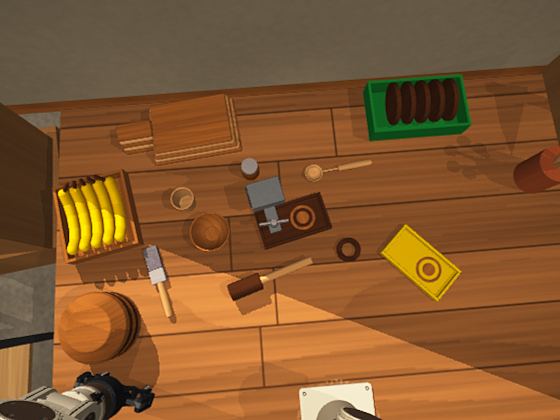

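View pics/side0.png

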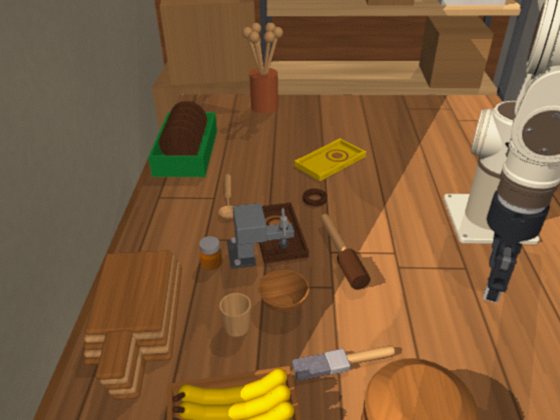

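```bash
cat > h.py <<'E'
import numpy as np, cv2
from workcell import bot
def world(name,d,u,v,z=None):
    i=bot.camera_info(name);K=i["camera_matrix"];R=i["R"];t=i["t"]
    r=np.linalg.inv(K)@np.array([u,v,1.]); o=-R.T@t; w=R.T@r
    s=d[int(round(v)),int(round(u))] if z is None else (z-o[2])/w[2]
    return o+s*w
def proj(name,X):
    i=bot.camera_info(name);c=i["R"]@np.asarray(X,float)+i["t"];q=i["camera_matrix"]@c
    return q[:2]/q[2]
def cloud(name,d):
    i=bot.camera_info(name);K=i["camera_matrix"];R=i["R"];t=i["t"]
    v,u=np.mgrid[0:420,0:560]
    c=np.stack([(u-K[0,2])/K[0,0]*d,(v-K[1,2])/K[1,1]*d,d],-1)
    return (c-t)@R
E
python3 - <<'E'
from h import *
for n,(a,b,c,d) in {"top":(225,160,385,280),"side":(200,170,360,290)}.items():
    p=np.load(f"pics/{n}0.npz")["p"]
    cv2.imwrite(f"pics/{n}0z.png",cv2.resize(p[b:d,a:c,::-1],None,fx=5,fy=5,interpolation=cv2.INTER_CUBIC))
z=np.load("pics/top0.npz"); C=cloud("top",z["d"])
# table heights & heightmap
print(C[300,450],C[230,390])
for (u,v) in [(273,222),(285,221),(262,222),(266,192),(281,186),(248,190),(329,229),(318,194),(301,216),(347,239),(312,172),(208,232),(244,288),(249,163),(300,265)]:
    print((u,v),C[v,u].round(4))
E
```

```text
[ 0.28625044 -0.34420528 -0.00127722] [ 4.94731225e-01 -2.04950791e-01  3.75395396e-04]
(273, 222) [0.5293 0.128  0.0975]
(285, 221) [0.5298 0.096  0.095 ]
(262, 222) [0.548  0.1594 0.005 ]
(266, 192) [0.6076 0.1399 0.1165]
(281, 186) [0.6217 0.0989 0.1124]
(248, 190) [0.6185 0.1872 0.111 ]
(329, 229) [ 0.5117 -0.0301  0.0048]
(318, 194) [ 0.6129 -0.0074  0.0212]
(301, 216) [0.5556 0.0464 0.0075]
(347, 239) [ 0.4774 -0.0759  0.017 ]
(312, 172) [0.6852 0.0011 0.0026]
(208, 232) [0.5317 0.3148 0.007 ]
(244, 288) [0.3659 0.2195 0.0511]
(249, 163) [0.7076 0.1815 0.0665]
(300, 265) [0.415  0.0639 0.0341]
```

```bash
sleep 0.1
```

```text
(no output)
```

View pics/top0z.png

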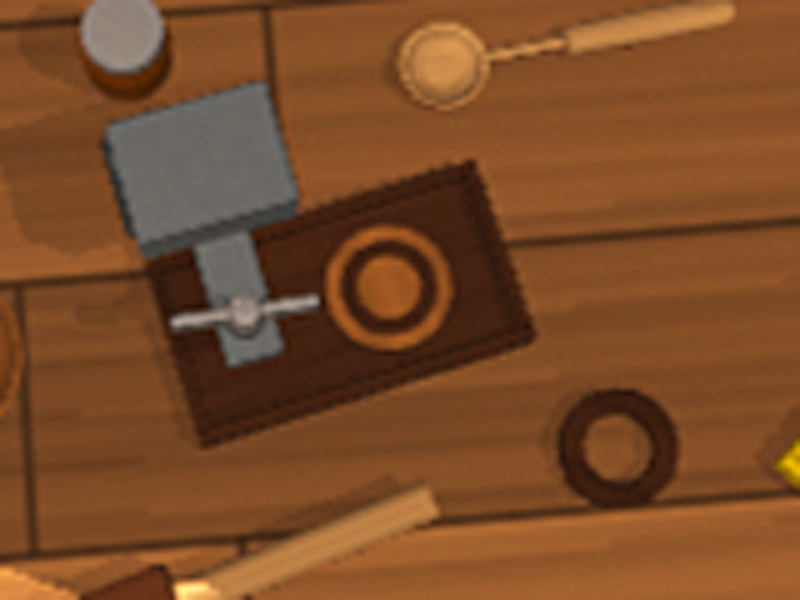

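View pics/side0z.png

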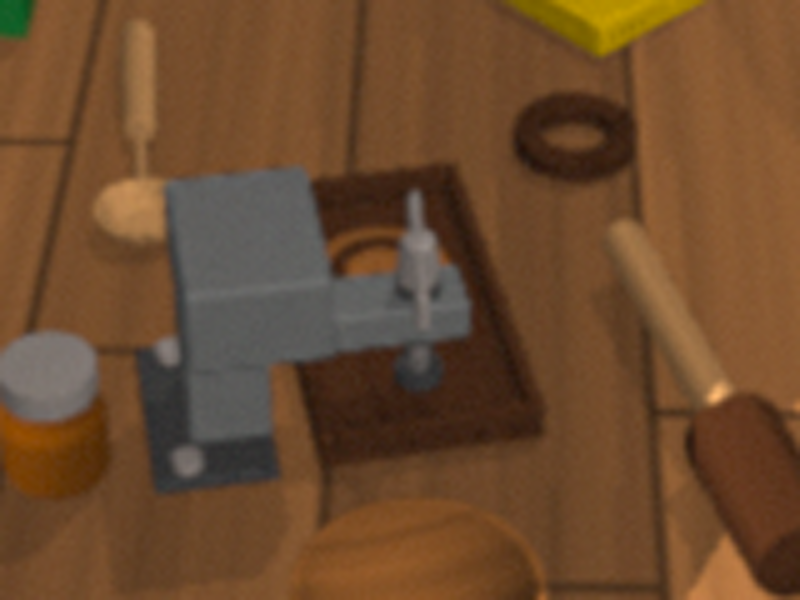

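```bash
python3 - <<'E'
from h import *
z=np.load("pics/top0.npz"); C=cloud("top",z["d"]); p=z["p"].astype(int)
v,u=np.mgrid[0:420,0:560]
roi=(u>225)&(u<345)&(v>165)&(v<255)
grey=(abs(p[...,0]-p[...,2])<30)&roi
def rect(m,s):
    P=(C[m][:,:2]*1000).astype(np.float32); r=cv2.minAreaRect(P); print(s,m.sum(),r, C[m][:,2].mean())
rect(grey&(C[...,2]>.107)&(v<213)&(v>173),"head")
rect(grey&(C[...,2]<.075)&(C[...,2]>.055)&(v>205),"arm")
w=grey&(C[...,2]>.08)&(v>214); rect(w,"wings")
print(C[w].round(3)[::4])
dark=(p.sum(-1)<190)&roi&(C[...,2]<.03)
m=cv2.morphologyEx(dark.astype(np.uint8),cv2.MORPH_OPEN,np.ones((3,3)))
n,l,s,c=cv2.connectedComponentsWithStats(m); k=1+s[1:,4].argmax(); print(s[k])
rect(l==k,"tray")
# outer corners in zoomed picture (zoom 5, off 225,160)
for a,b in [(150,262),(203,447),(535,338),(472,160)]:
    print("corner",world("top",z["d"],225+a/5-.4,160+b/5-.4,z=.02).round(4))
for a,b in [(245,313),(172,322),(318,300)]: print("wing",world("top",z["d"],225+a/5-.4,160+b/5-.4,z=.095).round(4))
for a,b in [(105,128),(265,83),(298,190),(140,245)]: print("head",world("top",z["d"],225+a/5-.4,160+b/5-.4,z=.115).round(4))
for a,b in [(232,368),(284,350)]: print("armend",world("top",z["d"],225+a/5-.4,160+b/5-.4,z=.067).round(4))
for a,b in [(435,490),(615,447),(430,515)]: print("ring/mallet",world("top",z["d"],225+a/5-.4,160+b/5-.4,z=.014).round(4))
zs=np.load("pics/side0.npz")
for a,b in [(418,235),(416,195),(424,325),(418,248)]: print("side",world("side",zs["d"],200+a/5-.4,170+b/5-.4).round(4))
E
```

```text
head 849 ((495.593505859375, 119.09445190429688), (301.0945739746094, 88.738037109375), 11.523509979248047) 0.11600045556052596
arm 239 ((542.1679077148438, 131.28346252441406), (69.61703491210938, 37.67351531982422), 13.221394538879395) 0.06594394276256536
wings 110 ((529.880615234375, 126.30003356933594), (16.354835510253906, 78.1080093383789), 7.697178363800049) 0.09195567872924472
[[0.538 0.127 0.094]
 [0.535 0.09  0.094]
 [0.534 0.125 0.098]
 [0.534 0.109 0.093]
 [0.533 0.098 0.093]
 [0.532 0.088 0.091]
 [0.532 0.125 0.099]
 [0.531 0.115 0.095]
 [0.531 0.104 0.095]
 [0.531 0.093 0.089]
 [0.532 0.144 0.092]
 [0.53  0.133 0.096]
 [0.529 0.123 0.096]
 [0.528 0.112 0.095]
 [0.529 0.101 0.085]
 [0.53  0.16  0.091]
 [0.529 0.149 0.094]
 [0.529 0.139 0.092]
 [0.527 0.128 0.098]
 [0.527 0.118 0.088]
 [0.527 0.157 0.093]
 [0.526 0.147 0.096]
 [0.527 0.136 0.084]
 [0.524 0.126 0.096]
 [0.525 0.163 0.094]
 [0.526 0.153 0.081]
 [0.524 0.131 0.085]
 [0.522 0.121 0.087]]
[ 258  193   74   57 1748]
tray 1748 ((547.5177001953125, 71.52114868164062), (116.13343811035156, 208.32127380371094), 12.88090991973877) 0.00958653346535308
corner [0.5759 0.1778 0.02  ]
corner [0.4683 0.1558 0.02  ]
corner [ 0.514  -0.0359  0.02  ]
corner [ 0.6201 -0.0112  0.02  ]
wing [0.5291 0.1264 0.095 ]
wing [0.5275 0.1654 0.095 ]
wing [0.5328 0.0872 0.095 ]
head [0.6311 0.1924 0.115 ]
head [0.6487 0.1058 0.115 ]
head [0.5888 0.0933 0.115 ]
head [0.5663 0.1784 0.115 ]
armend [0.5044 0.1358 0.067 ]
armend [0.5119 0.107  0.067 ]
ring/mallet [0.4341 0.0285 0.014 ]
ring/mallet [ 0.4495 -0.0748  0.014 ]
ring/mallet [0.4205 0.0327 0.014 ]
side [0.5302 0.1305 0.102 ]
side [0.5321 0.0924 0.0962]
side [0.5266 0.1647 0.0761]
side [0.5051 1.0593 0.8428]
```

```bash
cat >> h.py <<'E'
from scipy.spatial.transform import Rotation as Ro
AX=np.array([.530,.1265]); YAW=.22
ex=np.array([np.cos(YAW),np.sin(YAW)]); ey=np.array([-np.sin(YAW),np.cos(YAW)])
def c2w(x,y): return AX+ex*x/1000+ey*y/1000
def w2c(X): d=np.asarray(X)[:2]-AX; return np.array([d@ex,d@ey])*1000
def st():
    o=bot.get_obs(); R=Ro.from_quat(o["tool_rot"]).as_matrix()
    j=R[:,2]; print("t",o["clock"],"pos",o["eef_pos"].round(4),"clamp",w2c(o["eef_pos"]).round(1),"jaw deg",np.degrees(np.arctan2(j[1],j[0])).round(1),"tip",R[:,0].round(3),"F",o["ft_force"].round(2),"w",o["grip_width"].round(4)); return o
def path(pts):
    "pts: list of clamp x,y mm, z m; print deltas in cm from current pose"
    e=bot.get_obs()["eef_pos"]
    for x,y,z in pts:
        d=np.r_[c2w(x,y),z]-e; print((x,y,z),(d*100).round(1))
E
python3 - <<'E'
from h import *
o=st(); print(o["joint_pos"])
path([(22,26,.16)])
E
```

```text
Traceback (most recent call last):
  File "h.py", line 23, in st
    j=R[:,2]; print("t",o["clock"],"pos",o["eef_pos"].round(4),"clamp",w2c(o["eef_pos"]).round(1),"jaw deg",np.degrees(np.arctan2(j[1],j[0])).round(1),"tip",R[:,0].round(3),"F",o["ft_force"].round(2),"w",o["grip_width"].round(4)); return o
                                                                                                                                                                                                            ^^^^^^^^^^^^^^^^^^^^^
AttributeError: 'float' object has no attribute 'round'
```

```bash
sed -i 's/o\["grip_width"\].round(4)/round(o["grip_width"],4)/' h.py
python3 - <<'E'
from h import *
o=st(); print(o["joint_pos"])
path([(22,26,.16),(22,26,.23)])
E
```

```text
t 0.1 pos [0.1842 0.4642 0.2305] clamp [-263.7  405. ] jaw deg 68.4 tip [-0.001 -0.002 -1.   ] F [ 0.3  -0.05  0.65] w 0.0854
[ 1.19299931e+00  2.41328380e-01  3.86462430e-03  1.33521729e+00
 -2.24342676e-05  1.57081854e+00]
(22, 26, 0.16) [ 36.2 -30.8  -7.1]
(22, 26, 0.23) [ 36.2 -30.8  -0.1]
```

Call:
{"name": "step_arm", "arguments": {"series": [{"x":3,"y":-2.5,"z":0,"twist":5,"jaw":0},{"x":6,"y":-5,"z":0,"twist":10,"jaw":0},{"x":9,"y":-7.5,"z":0,"twist":15,"jaw":0},{"x":12,"y":-10,"z":0,"twist":20,"jaw":0},{"x":15,"y":-12.5,"z":0,"twist":25,"jaw":0},{"x":18,"y":-15,"z":0,"twist":30,"jaw":0},{"x":21,"y":-18,"z":0,"twist":34,"jaw":0},{"x":24,"y":-20.5,"z":0,"twist":34,"jaw":0},{"x":27,"y":-23,"z":0,"twist":34,"jaw":0},{"x":30,"y":-25.5,"z":0,"twist":34,"jaw":0}]}}

```text
clock: 0.93
eef_pos: [0.4852, 0.2075, 0.2301]
tool_rot: [0.551, -0.444, -0.55, -0.443]
ft_force: [0.0, 0.7, 0.1]
grip_width: -0.0001
```

```bash
python3 - <<'E'
from h import *
o=st(); print(o["joint_pos"])
path([(22,26,.16),(22,26,.079)])
E
```

```text
t 0.9333 pos [0.4852 0.2075 0.2301] clamp [-26.1  88.8] jaw deg 102.3 tip [-0.    -0.002 -1.   ] F [0.04 0.73 0.09] w -0.0001
[ 0.40506648  0.29699747  0.07757254  1.35251565 -0.00174397  0.18972805]
(22, 26, 0.16) [ 6.1 -5.1 -7. ]
(22, 26, 0.079) [  6.1  -5.1 -15.1]
```

Call:
{"name": "step_arm", "arguments": {"series": [{"x":3,"y":-2.5,"z":-2,"twist":0,"jaw":0},{"x":6,"y":-5,"z":-5,"twist":0,"jaw":0},{"x":6,"y":-5,"z":-8,"twist":0,"jaw":0},{"x":6,"y":-5,"z":-8,"twist":0,"jaw":0}]}}

```text
clock: 1.27
eef_pos: [0.5425, 0.1537, 0.1423]
tool_rot: [-0.548, 0.449, 0.552, 0.44]
ft_force: [-1.6, 0.6, -1.3]
grip_width: -0.0003
```

```bash
cat >> h.py <<'E'
def wshot(fn):
    o=bot.get_obs(); p,d=bot.camera("wrist"); cv2.imwrite(fn,p[:,:,::-1]); 
    T=np.eye(4);T[:3,:3]=Ro.from_quat(o["tool_rot"]).as_matrix();T[:3,3]=o["eef_pos"]
    M=T@bot.camera_info("wrist")["mount"];K=bot.camera_info("wrist")["camera_matrix"]
    v,u=np.mgrid[0:420,0:560]
    c=np.stack([(u-K[0,2])/K[0,0]*d,(v-K[1,2])/K[1,1]*d,d],-1)
    np.savez(fn[:-4]+".npz",p=p,W=c@M[:3,:3].T+M[:3,3],d=d)
E
python3 - <<'E'
from h import *
o=st(); wshot("pics/w1.png")
path([(22,26,.079)])
E
```

```text
t 1.2667 pos [0.5425 0.1537 0.1423] clamp [18.2 23.8] jaw deg 102.1 tip [-0.013 -0.006 -1.   ] F [-1.63  0.64 -1.27] w -0.0003
(22, 26, 0.079) [ 0.3  0.1 -6.6]
```

View pics/w1.png

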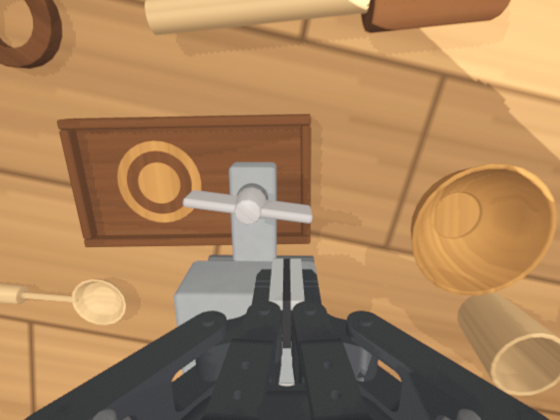

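```bash
python3 - <<'E'
from h import *
z=np.load("pics/w1.npz"); W=z["W"]
for u,v in [(250,205),(192,200),(306,213),(253,170),(236,166),(274,166),(268,240),(235,240),(190,265),(300,180),(300,270),(64,122)]:
    print((u,v),W[v,u].round(4),w2c(W[v,u]).round(1))
v,u=np.mgrid[0:420,0:560]
m=(u>180)&(u<315)&(v>180)&(v<228)&(W[...,2]>.078)&(W[...,2]<.12)
P=(W[m][:,:2]*1000).astype(np.float32); print(cv2.minAreaRect(P),W[m][:,2].max())
q=W[m]; t=q[q[:,2]>.09]; vx=cv2.fitLine((t[:,:2]*1000).astype(np.float32),cv2.DIST_HUBER,0,.01,.01).ravel(); print(vx, np.degrees(np.arctan2(vx[1],vx[0])))
E
```

```text
(250, 205) [0.5259 0.1276 0.0956] [-3.8  2. ]
(192, 200) [0.5314 0.0924 0.0919] [ -6.1 -33.6]
(306, 213) [0.5256 0.1622 0.0899] [ 3.5 35.8]
(253, 170) [0.5113 0.1237 0.0654] [-18.9   1.3]
(236, 166) [0.5117 0.1117 0.0621] [-21.  -10.5]
(274, 166) [0.5072 0.1369 0.0574] [-20.   15.2]
(268, 240) [0.5594 0.1434 0.065 ] [32.4 10.1]
(235, 240) [0.5645 0.1201 0.0648] [ 32.3 -13.7]
(190, 265) [ 0.6307  0.0767 -0.0019] [ 87.4 -70.5]
(300, 180) [0.5246 0.1613 0.0057] [ 2.3 35.1]
(300, 270) [0.5307 0.1572 0.155 ] [ 7.4 29.8]
(64, 122) [ 0.5157 -0.0315  0.0168] [ -48.4 -151. ]
((529.9843139648438, 126.54261779785156), (78.71699523925781, 18.285701751708984), 85.1944351196289) 0.09780991728722907
[ 7.3215082e-02 -9.9731618e-01  5.3016156e+02  1.2643575e+02] -85.80132
```

```bash
cat >> h.py <<'E'
def stroke(phis,r,z,extra=0):
    P=[]
    for f in phis:
        a=np.radians(f);h=3+11*abs(np.sin(a))+14.5*abs(np.cos(a))+extra
        c=r*np.array([np.cos(a),np.sin(a)])+h*np.array([np.sin(a),-np.cos(a)]); P.append((round(c[0],1),round(c[1],1),z))
    path(P)
E
python3 - <<'E'
from h import *
st(); path([(24,26,.12),(24,26,.078)])
E
```

```text
t 1.3167 pos [0.5424 0.1552 0.1453] clamp [18.4 25.3] jaw deg 102.2 tip [-0.011 -0.005 -1.   ] F [-0.95  0.42 -0.36] w 0.0002
(24, 26, 0.12) [ 0.5  0.2 -2.5]
(24, 26, 0.078) [ 0.5  0.2 -6.7]
```

Call:
{"name": "step_arm", "arguments": {"series": [{"x":0.5,"y":0.2,"z":0},{"x":0.5,"y":0.2,"z":0},{"x":0.5,"y":0.2,"z":-1},{"x":0.5,"y":0.2,"z":-2},{"x":0.5,"y":0.2,"z":-3},{"x":0.5,"y":0.2,"z":-4},{"x":0.5,"y":0.2,"z":-5},{"x":0.5,"y":0.2,"z":-6},{"x":0.5,"y":0.2,"z":-6.7},{"x":0.5,"y":0.2,"z":-6.7}]}}

```text
$.series[0]: bad value
```

```bash
python3 - <<'E'
from h import *
st(); stroke([82,90,99,108,117,126,135,144,153,162,171,180,190,200,210,220,230,240,250,260,270],27,.078)
E
```

```text
t 1.3167 pos [0.5424 0.1552 0.1453] clamp [18.4 25.3] jaw deg 102.2 tip [-0.011 -0.005 -1.   ] F [-0.95  0.42 -0.36] w 0.0002
(np.float64(19.5), np.float64(24.5), 0.078) [ 0.1 -0.1 -6.7]
(np.float64(14.0), np.float64(27.0), 0.078) [-0.5  0.1 -6.7]
(np.float64(11.7), np.float64(29.2), 0.078) [-0.7  0.2 -6.7]
(np.float64(8.7), np.float64(31.2), 0.078) [-1.1  0.4 -6.7]
(np.float64(5.0), np.float64(32.9), 0.078) [-1.5  0.4 -6.7]
(np.float64(0.7), np.float64(33.8), 0.078) [-1.9  0.4 -6.7]
(np.float64(-4.2), np.float64(34.0), 0.078) [-2.4  0.4 -6.7]
(np.float64(-9.4), np.float64(33.0), 0.078) [-2.9  0.1 -6.7]
(np.float64(-14.6), np.float64(30.9), 0.078) [-3.3 -0.2 -6.7]
(np.float64(-19.4), np.float64(27.5), 0.078) [-3.7 -0.6 -6.7]
(np.float64(-23.7), np.float64(23.0), 0.078) [-4.1 -1.1 -6.7]
(np.float64(-27.0), np.float64(17.5), 0.078) [-4.3 -1.8 -6.7]
(np.float64(-29.9), np.float64(14.2), 0.078) [-4.5 -2.1 -6.7]
(np.float64(-32.3), np.float64(9.9), 0.078) [-4.6 -2.6 -6.7]
(np.float64(-33.9), np.float64(4.7), 0.078) [-4.7 -3.2 -6.7]
(np.float64(-34.3), np.float64(-1.1), 0.078) [-4.6 -3.7 -6.7]
(np.float64(-33.2), np.float64(-7.3), 0.078) [-4.3 -4.3 -6.7]
(np.float64(-30.6), np.float64(-13.5), 0.078) [-3.9 -4.9 -6.7]
(np.float64(-26.4), np.float64(-19.1), 0.078) [-3.4 -5.3 -6.7]
(np.float64(-20.8), np.float64(-23.8), 0.078) [-2.7 -5.6 -6.7]
(np.float64(-14.0), np.float64(-27.0), 0.078) [-2.  -5.8 -6.7]
```

Call:
{"name": "step_arm", "arguments": {"series": [{"x":0.5,"y":0.2,"z":0,"twist":0,"jaw":0},{"x":0.5,"y":0.2,"z":0,"twist":0,"jaw":0},{"x":0.5,"y":0.2,"z":-1,"twist":0,"jaw":0},{"x":0.5,"y":0.2,"z":-2,"twist":0,"jaw":0},{"x":0.5,"y":0.2,"z":-3,"twist":0,"jaw":0},{"x":0.5,"y":0.2,"z":-4,"twist":0,"jaw":0},{"x":0.5,"y":0.2,"z":-5,"twist":0,"jaw":0},{"x":0.5,"y":0.2,"z":-6,"twist":0,"jaw":0},{"x":0.5,"y":0.2,"z":-6.7,"twist":0,"jaw":0},{"x":0.5,"y":0.2,"z":-6.7,"twist":0,"jaw":0}]}}

```text
clock: 2.15
eef_pos: [0.546, 0.1568, 0.0761]
tool_rot: [-0.548, 0.449, 0.553, 0.439]
ft_force: [0.2, 0.9, -0.1]
grip_width: 0.0002
```

```bash
sed -i 's/print((x,y,z),(d\*100).round(1))/print(float(x),float(y),z,(d*100).round(2))/' h.py; python3 - <<'E'
from h import *
st(); stroke([82,90,99,108,117,126,135,144,153,162,171,180],27,.078)
E
```

```text
t 2.15 pos [0.546  0.1568 0.0761] clamp [22.2 26.1] jaw deg 102.2 tip [-0.014 -0.006 -1.   ] F [ 0.19  0.94 -0.09] w 0.0002
19.5 24.5 0.078 [-0.23 -0.21  0.19]
14.0 27.0 0.078 [-0.82 -0.09  0.19]
11.7 29.2 0.078 [-1.09  0.08  0.19]
8.7 31.2 0.078 [-1.43  0.21  0.19]
5.0 32.9 0.078 [-1.83  0.29  0.19]
0.7 33.8 0.078 [-2.27  0.29  0.19]
-4.2 34.0 0.078 [-2.75  0.2   0.19]
-9.4 33.0 0.078 [-3.23 -0.01  0.19]
-14.6 30.9 0.078 [-3.7  -0.33  0.19]
-19.4 27.5 0.078 [-4.09 -0.77  0.19]
-23.7 23.0 0.078 [-4.41 -1.3   0.19]
-27.0 17.5 0.078 [-4.61 -1.91  0.19]
```

Call:
{"name": "step_arm", "arguments": {"series": [{"x":-0.4,"y":-0.1,"z":0.2,"twist":0,"jaw":0},{"x":-0.8,"y":-0.05,"z":0.2,"twist":0,"jaw":0},{"x":-1.1,"y":0.1,"z":0.2,"twist":0,"jaw":0},{"x":-1.45,"y":0.2,"z":0.2,"twist":0,"jaw":0},{"x":-1.85,"y":0.3,"z":0.2,"twist":0,"jaw":0},{"x":-2.3,"y":0.3,"z":0.2,"twist":0,"jaw":0},{"x":-2.75,"y":0.2,"z":0.2,"twist":0,"jaw":0},{"x":-3.25,"y":0,"z":0.2,"twist":0,"jaw":0},{"x":-3.7,"y":-0.35,"z":0.2,"twist":0,"jaw":0},{"x":-4.1,"y":-0.75,"z":0.2,"twist":0,"jaw":0}]}}

```text
clock: 2.98
eef_pos: [0.5042, 0.1493, 0.0781]
tool_rot: [-0.547, 0.449, 0.553, 0.439]
ft_force: [0.5, 1.2, 0.3]
grip_width: -0.0003
```

```bash
python3 - <<'E'
from h import *
st(); wshot("pics/w2.png"); stroke([162,171,180,190,200,210,220,230,240,250,260,270,275],27,.080)
E
```

```text
t 2.9833 pos [0.5042 0.1493 0.0781] clamp [-20.3  27.9] jaw deg 102.2 tip [-0.015 -0.005 -1.   ] F [0.55 1.21 0.31] w -0.0003
-19.4 27.5 0.08 [0.2  0.08 0.22]
-23.7 23.0 0.08 [-0.12 -0.45  0.22]
-27.0 17.5 0.08 [-0.32 -1.06  0.22]
-29.9 14.2 0.08 [-0.53 -1.45  0.22]
-32.3 9.9 0.08 [-0.67 -1.92  0.22]
-33.9 4.7 0.08 [-0.72 -2.46  0.22]
-34.3 -1.1 0.08 [-0.63 -3.04  0.22]
-33.2 -7.3 0.08 [-0.39 -3.62  0.22]
-30.6 -13.5 0.08 [ 0.   -4.16  0.22]
-26.4 -19.1 0.08 [ 0.54 -4.62  0.22]
-20.8 -23.8 0.08 [ 1.18 -4.96  0.22]
-14.0 -27.0 0.08 [ 1.92 -5.12  0.22]
-12.8 -28.2 0.08 [ 2.06 -5.21  0.22]
```

View pics/w2.png

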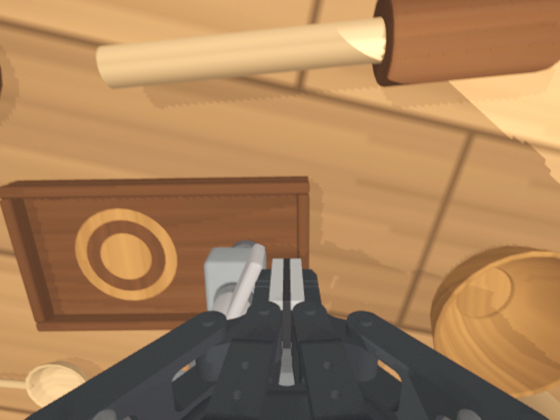

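Call:
{"name": "step_arm", "arguments": {"series": [{"x":-0.15,"y":-0.5,"z":0.2,"twist":0,"jaw":0},{"x":-0.35,"y":-1.05,"z":0.2,"twist":0,"jaw":0},{"x":-0.55,"y":-1.45,"z":0.2,"twist":0,"jaw":0},{"x":-0.7,"y":-1.95,"z":0.2,"twist":0,"jaw":0},{"x":-0.7,"y":-2.45,"z":0.2,"twist":0,"jaw":0},{"x":-0.6,"y":-3.05,"z":0.2,"twist":0,"jaw":0},{"x":-0.4,"y":-3.6,"z":0.2,"twist":0,"jaw":0},{"x":0,"y":-4.15,"z":0.2,"twist":0,"jaw":0},{"x":0.55,"y":-4.6,"z":0.2,"twist":0,"jaw":0},{"x":1.2,"y":-4.95,"z":0.2,"twist":0,"jaw":0}]}}

```text
clock: 3.87
eef_pos: [0.515, 0.098, 0.0797]
tool_rot: [-0.547, 0.45, 0.553, 0.439]
ft_force: [-1.0, 0.4, -0.9]
grip_width: 0.0001
```

```bash
python3 - <<'E'
from h import *
st(); stroke([260,265,270,275,280],27,.080)
E
```

```text
t 3.8667 pos [0.515  0.098  0.0797] clamp [-20.8 -24.6] jaw deg 102.1 tip [-0.018 -0.007 -1.   ] F [-0.97  0.44 -0.86] w 0.0001
-20.8 -23.8 0.08 [-0.02  0.08  0.03]
-17.5 -25.6 0.08 [ 0.35 -0.03  0.03]
-14.0 -27.0 0.08 [ 0.72 -0.09  0.03]
-12.8 -28.2 0.08 [ 0.86 -0.18  0.03]
-11.4 -29.4 0.08 [ 1.02 -0.27  0.03]
```

Call:
{"name": "step_arm", "arguments": {"series": [{"x":0.35,"y":-0.05,"z":0,"twist":0,"jaw":0},{"x":0.7,"y":-0.1,"z":0,"twist":0,"jaw":0},{"x":0.9,"y":-0.2,"z":0,"twist":0,"jaw":0},{"x":0.9,"y":-0.2,"z":0,"twist":0,"jaw":0},{"x":0.2,"y":-0.3,"z":0,"twist":0,"jaw":0},{"x":-0.3,"y":-0.3,"z":0.3,"twist":0,"jaw":0},{"x":-0.3,"y":-0.3,"z":1.5,"twist":0,"jaw":0},{"x":-0.3,"y":-0.3,"z":3,"twist":0,"jaw":0},{"x":-0.3,"y":-0.3,"z":4.5,"twist":0,"jaw":0},{"x":-0.3,"y":-0.3,"z":5.5,"twist":0,"jaw":0}]}}

```text
clock: 4.7
eef_pos: [0.5121, 0.0951, 0.1364]
tool_rot: [-0.547, 0.45, 0.553, 0.439]
ft_force: [1.0, -0.0, 0.0]
grip_width: 0.0001
```

```bash
python3 - <<'E'
from h import *
st(); p,d=bot.camera("side"); np.savez("pics/s2.npz",p=p,d=d)
wshot("pics/w3.png")
cv2.imwrite("pics/s2.png",cv2.resize(p[170:290,200:360,::-1],None,fx=4,fy=4,interpolation=cv2.INTER_CUBIC))
path([(25,26,.135),(25,26,.079)])
E
```

```text
t 4.7 pos [0.5121 0.0951 0.1364] clamp [-24.3 -26.7] jaw deg 102.2 tip [-0.016 -0.007 -1.   ] F [ 0.95 -0.03  0.03] w 0.0001
25.0 26.0 0.135 [ 3.55  6.2  -0.19]
25.0 26.0 0.079 [ 3.55  6.2  -5.79]
```

View pics/s2.png

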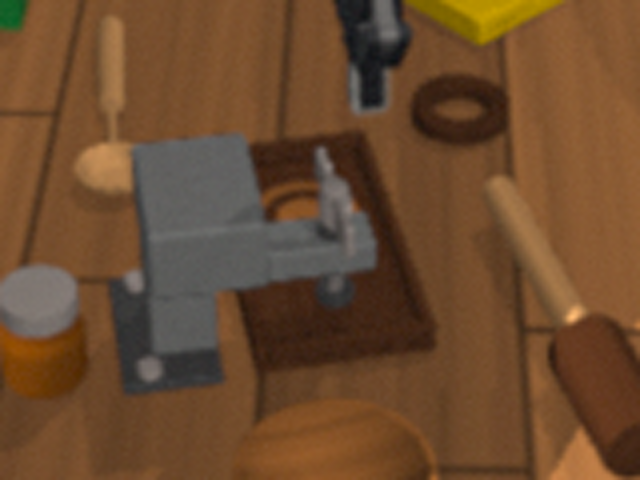

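View pics/w3.png

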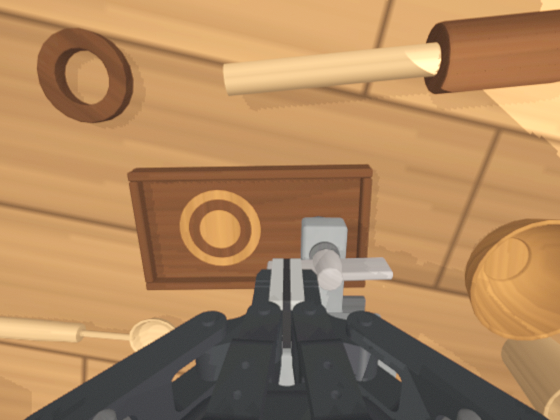

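```bash
cat >> h.py <<'E'
def wing(fn,fingers=True):
    W=np.load(fn)["W"]; d=np.load(fn)["d"]
    D=W[...,:2]-AX; r=np.hypot(D[...,0],D[...,1]); m=(d>.02)&(r<.045)&(W[...,2]>.082)&(W[...,2]<.112)
    C=np.stack([D@ex,D@ey],-1)[m]*1000; C=C[(C[:,0]<43)]
    ang=np.degrees(np.arctan2(C[:,1],C[:,0])); rr=np.hypot(*C.T); k=rr>18
    h,e=np.histogram(ang[k]%360,bins=np.arange(0,361,10)); print([(int(b),int(n)) for b,n in zip(e,h) if n])
    z=W[m][:,2]; print("ztop",np.percentile(z,[50,95]))
E
python3 -c "
from h import *
wing('pics/w1.npz'); wing('pics/w3.npz')"
```

```text
[(70, 139), (80, 320), (250, 237), (260, 230), (270, 7)]
ztop [0.09216226 0.09586004]
[(80, 103), (90, 492), (100, 1), (260, 17), (270, 3)]
ztop [0.09529326 0.10002607]
```

Call:
{"name": "step_arm", "arguments": {"series": [{"x":0.5,"y":1,"z":0,"twist":0,"jaw":0},{"x":1.5,"y":2.5,"z":0,"twist":0,"jaw":0},{"x":2.5,"y":4.5,"z":0,"twist":0,"jaw":0},{"x":3.3,"y":5.8,"z":0,"twist":0,"jaw":0},{"x":3.6,"y":6.2,"z":0,"twist":0,"jaw":0},{"x":3.6,"y":6.2,"z":0,"twist":0,"jaw":0},{"x":3.6,"y":6.2,"z":-1.5,"twist":0,"jaw":0},{"x":3.6,"y":6.2,"z":-3,"twist":0,"jaw":0},{"x":3.6,"y":6.2,"z":-4.5,"twist":0,"jaw":0},{"x":3.6,"y":6.2,"z":-5.5,"twist":0,"jaw":0}]}}

```text
clock: 5.63
eef_pos: [0.5477, 0.1563, 0.08]
tool_rot: [-0.547, 0.45, 0.553, 0.439]
ft_force: [0.2, 0.2, -0.5]
grip_width: 0.0003
```

```bash
python3 - <<'E'
from h import *
st(); stroke([90,99,108,117,126,135,144,153,162,171,180],27,.082)
E
```

```text
t 5.6333 pos [0.5477 0.1563 0.08  ] clamp [23.7 25.2] jaw deg 102.1 tip [-0.016 -0.007 -1.   ] F [ 0.23  0.22 -0.47] w 0.0003
14.0 27.0 0.082 [-0.99 -0.04  0.2 ]
11.7 29.2 0.082 [-1.26  0.13  0.2 ]
8.7 31.2 0.082 [-1.6   0.26  0.2 ]
5.0 32.9 0.082 [-2.    0.34  0.2 ]
0.7 33.8 0.082 [-2.43  0.34  0.2 ]
-4.2 34.0 0.082 [-2.92  0.25  0.2 ]
-9.4 33.0 0.082 [-3.4   0.04  0.2 ]
-14.6 30.9 0.082 [-3.86 -0.28  0.2 ]
-19.4 27.5 0.082 [-4.26 -0.72  0.2 ]
-23.7 23.0 0.082 [-4.58 -1.25  0.2 ]
-27.0 17.5 0.082 [-4.78 -1.86  0.2 ]
```

Call:
{"name": "step_arm", "arguments": {"series": [{"x":-0.5,"y":0,"z":0.2,"twist":0,"jaw":0},{"x":-1.0,"y":0,"z":0.2,"twist":0,"jaw":0},{"x":-1.3,"y":0.15,"z":0.2,"twist":0,"jaw":0},{"x":-1.6,"y":0.25,"z":0.2,"twist":0,"jaw":0},{"x":-2.0,"y":0.35,"z":0.2,"twist":0,"jaw":0},{"x":-2.45,"y":0.35,"z":0.2,"twist":0,"jaw":0},{"x":-2.9,"y":0.25,"z":0.2,"twist":0,"jaw":0},{"x":-3.4,"y":0.05,"z":0.2,"twist":0,"jaw":0},{"x":-3.85,"y":-0.3,"z":0.2,"twist":0,"jaw":0},{"x":-4.25,"y":-0.7,"z":0.2,"twist":0,"jaw":0}]}}

```text
clock: 6.47
eef_pos: [0.5044, 0.1493, 0.082]
tool_rot: [-0.547, 0.45, 0.553, 0.439]
ft_force: [1.0, 1.8, 0.4]
grip_width: 0.0001
```

```bash
python3 - <<'E'
from h import *
st(); stroke([162,171,180,190,200,210,220,230,240,250,260,270,275],27,.083)
E
```

```text
t 6.4667 pos [0.5044 0.1493 0.082 ] clamp [-20.   27.8] jaw deg 102.1 tip [-0.016 -0.007 -1.   ] F [0.96 1.78 0.43] w 0.0001
-19.4 27.5 0.083 [ 0.07 -0.02  0.1 ]
-23.7 23.0 0.083 [-0.25 -0.55  0.1 ]
-27.0 17.5 0.083 [-0.46 -1.16  0.1 ]
-29.9 14.2 0.083 [-0.67 -1.54  0.1 ]
-32.3 9.9 0.083 [-0.81 -2.02  0.1 ]
-33.9 4.7 0.083 [-0.85 -2.56  0.1 ]
-34.3 -1.1 0.083 [-0.76 -3.13  0.1 ]
-33.2 -7.3 0.083 [-0.52 -3.71  0.1 ]
-30.6 -13.5 0.083 [-0.13 -4.26  0.1 ]
-26.4 -19.1 0.083 [ 0.4  -4.72  0.1 ]
-20.8 -23.8 0.083 [ 1.05 -5.05  0.1 ]
-14.0 -27.0 0.083 [ 1.78 -5.22  0.1 ]
-12.8 -28.2 0.083 [ 1.93 -5.31  0.1 ]
```

Call:
{"name": "step_arm", "arguments": {"series": [{"x":-0.25,"y":-0.55,"z":0.1,"twist":0,"jaw":0},{"x":-0.45,"y":-1.1,"z":0.1,"twist":0,"jaw":0},{"x":-0.65,"y":-1.55,"z":0.1,"twist":0,"jaw":0},{"x":-0.8,"y":-2.0,"z":0.1,"twist":0,"jaw":0},{"x":-0.85,"y":-2.55,"z":0.1,"twist":0,"jaw":0},{"x":-0.75,"y":-3.15,"z":0.1,"twist":0,"jaw":0},{"x":-0.5,"y":-3.7,"z":0.1,"twist":0,"jaw":0},{"x":-0.15,"y":-4.25,"z":0.1,"twist":0,"jaw":0},{"x":0.4,"y":-4.7,"z":0.1,"twist":0,"jaw":0},{"x":1.05,"y":-5.05,"z":0.1,"twist":0,"jaw":0}]}}

```text
clock: 7.3
eef_pos: [0.5149, 0.098, 0.0828]
tool_rot: [-0.547, 0.45, 0.553, 0.439]
ft_force: [-1.9, 0.6, 0.0]
grip_width: 0.0001
```

```bash
python3 - <<'E'
from h import *
st(); stroke([260,265,270,275,280],27,.083)
E
```

```text
t 7.3 pos [0.5149 0.098  0.0828] clamp [-21.  -24.5] jaw deg 102.1 tip [-0.018 -0.007 -1.   ] F [-1.87  0.61  0.04] w 0.0001
-20.8 -23.8 0.083 [0.   0.08 0.02]
-17.5 -25.6 0.083 [ 0.36 -0.03  0.02]
-14.0 -27.0 0.083 [ 0.73 -0.09  0.02]
-12.8 -28.2 0.083 [ 0.88 -0.18  0.02]
-11.4 -29.4 0.083 [ 1.04 -0.26  0.02]
```

Call:
{"name": "step_arm", "arguments": {"series": [{"x":0.35,"y":-0.05,"z":0,"twist":0,"jaw":0},{"x":0.7,"y":-0.1,"z":0,"twist":0,"jaw":0},{"x":0.9,"y":-0.2,"z":0,"twist":0,"jaw":0},{"x":0.9,"y":-0.2,"z":0,"twist":0,"jaw":0},{"x":0.2,"y":-0.3,"z":0,"twist":0,"jaw":0},{"x":-0.3,"y":-0.3,"z":0.3,"twist":0,"jaw":0},{"x":-0.3,"y":-0.3,"z":1.5,"twist":0,"jaw":0},{"x":-0.3,"y":-0.3,"z":3,"twist":0,"jaw":0},{"x":-0.3,"y":-0.3,"z":4.5,"twist":0,"jaw":0},{"x":-0.3,"y":-0.3,"z":5.5,"twist":0,"jaw":0}]}}

```text
clock: 8.13
eef_pos: [0.5119, 0.0951, 0.1396]
tool_rot: [-0.547, 0.45, 0.553, 0.439]
ft_force: [-0.2, -0.7, 0.3]
grip_width: 0.0002
```

```bash
python3 - <<'E'
from h import *
st(); wshot("pics/w4.png"); wing("pics/w4.npz")
path([(25,26,.135),(25,26,.084)])
E
```

```text
t 8.1333 pos [0.5119 0.0951 0.1396] clamp [-24.5 -26.7] jaw deg 102.1 tip [-0.016 -0.007 -1.   ] F [-0.16 -0.67  0.31] w 0.0002
[(80, 114), (90, 598), (260, 14), (270, 2)]
ztop [0.09819585 0.10411985]
25.0 26.0 0.135 [ 3.56  6.2  -0.63]
25.0 26.0 0.084 [ 3.56  6.2  -5.73]
```

View pics/w4.png

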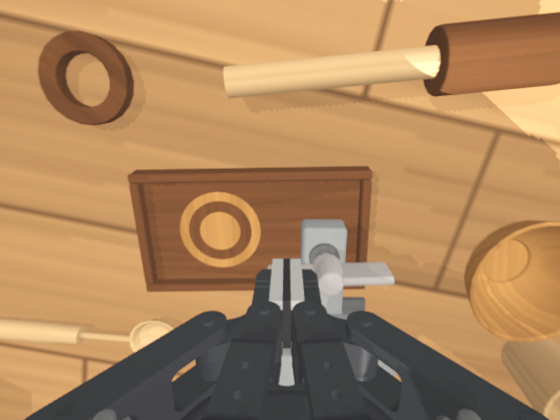

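Call:
{"name": "step_arm", "arguments": {"series": [{"x":0.5,"y":1,"z":0,"twist":0,"jaw":0},{"x":1.5,"y":2.5,"z":0,"twist":0,"jaw":0},{"x":2.5,"y":4.5,"z":0,"twist":0,"jaw":0},{"x":3.3,"y":5.8,"z":0,"twist":0,"jaw":0},{"x":3.6,"y":6.2,"z":0,"twist":0,"jaw":0},{"x":3.6,"y":6.2,"z":0,"twist":0,"jaw":0},{"x":3.6,"y":6.2,"z":-1.5,"twist":0,"jaw":0},{"x":3.6,"y":6.2,"z":-3,"twist":0,"jaw":0},{"x":3.6,"y":6.2,"z":-4.5,"twist":0,"jaw":0},{"x":3.6,"y":6.2,"z":-5.5,"twist":0,"jaw":0}]}}

```text
clock: 9.02
eef_pos: [0.5476, 0.1563, 0.0844]
tool_rot: [-0.547, 0.45, 0.552, 0.439]
ft_force: [-0.3, 0.7, -0.0]
grip_width: 0.0002
```

```bash
python3 - <<'E'
from h import *
st(); stroke([90,99,108,117,126,135,144,153,162,171,180],27,.085)
E
```

```text
t 9.0167 pos [0.5476 0.1563 0.0844] clamp [23.7 25.3] jaw deg 102.1 tip [-0.015 -0.008 -1.   ] F [-0.28  0.7  -0.04] w 0.0002
14.0 27.0 0.085 [-0.98 -0.04  0.06]
11.7 29.2 0.085 [-1.26  0.12  0.06]
8.7 31.2 0.085 [-1.59  0.25  0.06]
5.0 32.9 0.085 [-1.99  0.34  0.06]
0.7 33.8 0.085 [-2.43  0.33  0.06]
-4.2 34.0 0.085 [-2.91  0.24  0.06]
-9.4 33.0 0.085 [-3.4   0.03  0.06]
-14.6 30.9 0.085 [-3.86 -0.29  0.06]
-19.4 27.5 0.085 [-4.25 -0.72  0.06]
-23.7 23.0 0.085 [-4.58 -1.26  0.06]
-27.0 17.5 0.085 [-4.78 -1.86  0.06]
```

Call:
{"name": "step_arm", "arguments": {"series": [{"x":-0.5,"y":0,"z":0.1,"twist":0,"jaw":0},{"x":-1.0,"y":0,"z":0.1,"twist":0,"jaw":0},{"x":-1.3,"y":0.15,"z":0.1,"twist":0,"jaw":0},{"x":-1.6,"y":0.25,"z":0.1,"twist":0,"jaw":0},{"x":-2.0,"y":0.35,"z":0.1,"twist":0,"jaw":0},{"x":-2.45,"y":0.35,"z":0.1,"twist":0,"jaw":0},{"x":-2.9,"y":0.25,"z":0.1,"twist":0,"jaw":0},{"x":-3.4,"y":0.05,"z":0.1,"twist":0,"jaw":0},{"x":-3.85,"y":-0.3,"z":0.1,"twist":0,"jaw":0},{"x":-4.25,"y":-0.7,"z":0.1,"twist":0,"jaw":0}]}}

```text
clock: 9.85
eef_pos: [0.5043, 0.1494, 0.0855]
tool_rot: [-0.547, 0.45, 0.553, 0.439]
ft_force: [0.9, 0.6, 1.1]
grip_width: -0.0003
```

Call:
{"name": "step_arm", "arguments": {"series": [{"x":-0.25,"y":-0.55,"z":0.1,"twist":0,"jaw":0},{"x":-0.45,"y":-1.1,"z":0.1,"twist":0,"jaw":0},{"x":-0.65,"y":-1.55,"z":0.1,"twist":0,"jaw":0},{"x":-0.8,"y":-2.0,"z":0.1,"twist":0,"jaw":0},{"x":-0.85,"y":-2.55,"z":0.1,"twist":0,"jaw":0},{"x":-0.75,"y":-3.15,"z":0.1,"twist":0,"jaw":0},{"x":-0.5,"y":-3.7,"z":0.1,"twist":0,"jaw":0},{"x":-0.15,"y":-4.25,"z":0.1,"twist":0,"jaw":0},{"x":0.4,"y":-4.7,"z":0.1,"twist":0,"jaw":0},{"x":0.7,"y":-4.9,"z":0.1,"twist":0,"jaw":0}]}}

```text
clock: 10.68
eef_pos: [0.5119, 0.0994, 0.0864]
tool_rot: [-0.547, 0.45, 0.553, 0.439]
ft_force: [-1.2, 0.9, 0.6]
grip_width: -0.0
```

```bash
python3 - <<'E'
from h import *
st()
E
```

```text
t 10.6833 pos [0.5119 0.0994 0.0864] clamp [-23.6 -22.4] jaw deg 102.1 tip [-0.016 -0.007 -1.   ] F [-1.21  0.87  0.61] w -0.0
```

Call:
{"name": "step_arm", "arguments": {"series": [{"x":-0.4,"y":0.2,"z":0,"twist":0,"jaw":0},{"x":-1.2,"y":0.2,"z":0,"twist":0,"jaw":0},{"x":-1.5,"y":0.2,"z":1,"twist":0,"jaw":0},{"x":-1.5,"y":0.2,"z":2.5,"twist":0,"jaw":0},{"x":-1.5,"y":0,"z":4.5,"twist":0,"jaw":0},{"x":-1.5,"y":-1,"z":6,"twist":0,"jaw":0},{"x":-1,"y":-3,"z":6,"twist":0,"jaw":0},{"x":0,"y":-6,"z":6,"twist":0,"jaw":0},{"x":1,"y":-9,"z":6,"twist":0,"jaw":0},{"x":1,"y":-9,"z":6,"twist":0,"jaw":0}]}}

```text
clock: 11.52
eef_pos: [0.5232, 0.0054, 0.1476]
tool_rot: [-0.547, 0.452, 0.55, 0.44]
ft_force: [0.2, -0.3, -0.1]
grip_width: -0.0
```

```bash
python3 - <<'E'
from h import *
st(); wshot("pics/w5.png"); wing("pics/w5.npz")
p,d=bot.camera("side"); np.savez("pics/s5.npz",p=p,d=d)
cv2.imwrite("pics/s5.png",cv2.resize(p[170:290,200:360,::-1],None,fx=5,fy=5,interpolation=cv2.INTER_CUBIC))
E
```

```text
t 11.5167 pos [0.5232 0.0054 0.1476] clamp [ -33.1 -116.7] jaw deg 101.8 tip [-0.013 -0.01  -1.   ] F [ 0.18 -0.32 -0.06] w -0.0
[(50, 1), (60, 143), (70, 355), (240, 447), (250, 241)]
ztop [0.10266326 0.10726541]
```

View pics/w5.png

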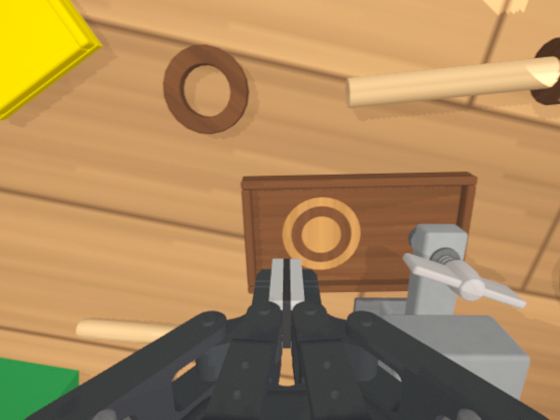

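View pics/s5.png

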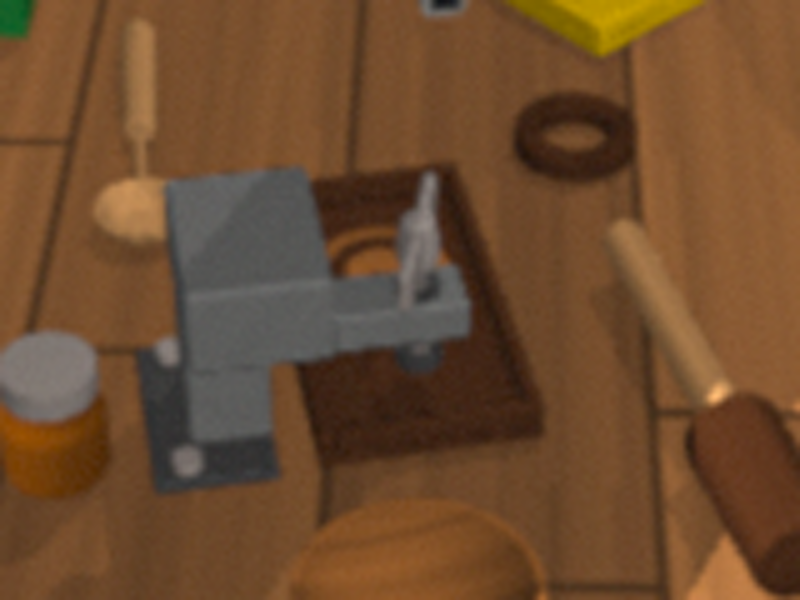

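```bash
python3 - <<'E'
from h import *
z=np.load("pics/w5.npz");W=z["W"]
for u,v in [(244,182),(474,179),(248,291),(246,230),(256,230),(253,215),(300,181),(420,179),(360,210),(230,240)]:
    print((u,v),W[v,u].round(4),w2c(W[v,u]).round(1))
path([(3,-122,.08),(3,-122,.014)])
E
```

```text
(244, 182) [ 0.5152 -0.0339  0.0177] [ -49.5 -153.3]
(474, 179) [0.4727 0.1541 0.0182] [-49.9  39.5]
(248, 291) [ 0.6187 -0.0126  0.0173] [  56.2 -155.1]
(246, 230) [ 0.5579 -0.0249  0.0175] [  -5.8 -153.8]
(256, 230) [ 0.5609 -0.0165  0.0057] [  -1.  -146.3]
(253, 215) [ 0.5468 -0.0217  0.0066] [ -16.  -148.3]
(300, 181) [0.5045 0.0122 0.0178] [ -49.8 -106. ]
(420, 179) [0.4822 0.1107 0.0168] [-50.1  -5. ]
(360, 210) [0.5223 0.0722 0.0054] [-19.3 -51.3]
(230, 240) [ 0.5796 -0.0393 -0.0022] [  12.2 -172.6]
3.0 -122.0 0.08 [ 3.79 -0.07 -6.7 ]
3.0 -122.0 0.014 [  3.79  -0.07 -13.3 ]
```

Call:
{"name": "step_arm", "arguments": {"series": [{"x":1.5,"y":-0.1,"z":0,"twist":0,"jaw":0},{"x":3.8,"y":-0.1,"z":0,"twist":0,"jaw":0},{"x":3.8,"y":-0.1,"z":-2,"twist":0,"jaw":0},{"x":3.8,"y":-0.1,"z":-5,"twist":0,"jaw":0},{"x":3.8,"y":-0.1,"z":-8,"twist":0,"jaw":0},{"x":3.8,"y":-0.1,"z":-10,"twist":0,"jaw":0},{"x":3.8,"y":-0.1,"z":-11,"twist":0,"jaw":0},{"x":3.8,"y":-0.1,"z":-11.5,"twist":0,"jaw":0},{"x":3.8,"y":-0.1,"z":-11.5,"twist":0,"jaw":0}]}}

```text
clock: 12.37
eef_pos: [0.559, 0.0086, 0.0316]
tool_rot: [-0.546, 0.451, 0.553, 0.439]
ft_force: [0.3, 0.3, 0.0]
grip_width: -0.0002
```

```bash
python3 - <<'E'
from h import *
st(); path([(3,-122,.014),(3,-134,.014),(3,-240,.014)])
E
```

```text
t 12.3667 pos [0.559  0.0086 0.0316] clamp [   2.5 -121.4] jaw deg 102.0 tip [-0.017 -0.007 -1.   ] F [0.32 0.26 0.02] w -0.0002
3.0 -122.0 0.014 [ 0.06 -0.05 -1.76]
3.0 -134.0 0.014 [ 0.32 -1.22 -1.76]
3.0 -240.0 0.014 [  2.63 -11.57  -1.76]
```

Call:
{"name": "step_arm", "arguments": {"series": [{"x":0,"y":0,"z":-0.4,"twist":0,"jaw":0},{"x":0,"y":0,"z":-0.8,"twist":0,"jaw":0},{"x":0,"y":0,"z":-1.2,"twist":0,"jaw":0},{"x":0,"y":0,"z":-1.6,"twist":0,"jaw":0},{"x":0,"y":0,"z":-1.75,"twist":0,"jaw":0},{"x":0,"y":0,"z":-1.75,"twist":0,"jaw":0}]}}

```text
clock: 12.87
eef_pos: [0.5587, 0.0085, 0.0138]
tool_rot: [-0.546, 0.451, 0.553, 0.439]
ft_force: [-0.6, 0.2, -0.6]
grip_width: 0.0002
```

```bash
python3 - <<'E'
from h import *
st(); path([(3,-122,.014),(3,-134,.014),(3,-184,.014),(3,-240,.014)])
E
```

```text
t 12.8667 pos [0.5587 0.0085 0.0138] clamp [   2.2 -121.4] jaw deg 102.0 tip [-0.018 -0.007 -1.   ] F [-0.57  0.25 -0.59] w 0.0002
3.0 -122.0 0.014 [ 0.09 -0.04  0.02]
3.0 -134.0 0.014 [ 0.35 -1.21  0.02]
3.0 -184.0 0.014 [ 1.44 -6.09  0.02]
3.0 -240.0 0.014 [  2.67 -11.56   0.02]
```

Call:
{"name": "step_arm", "arguments": {"series": [{"x":0.1,"y":-0.4,"z":0,"twist":0,"jaw":0},{"x":0.25,"y":-0.8,"z":0,"twist":0,"jaw":0},{"x":0.35,"y":-1.2,"z":0,"twist":0,"jaw":0},{"x":0.45,"y":-1.6,"z":0,"twist":0,"jaw":0},{"x":0.55,"y":-2.0,"z":0,"twist":0,"jaw":0},{"x":0.6,"y":-2.4,"z":0,"twist":0,"jaw":0},{"x":0.7,"y":-2.8,"z":0,"twist":0,"jaw":0},{"x":0.8,"y":-3.2,"z":0,"twist":0,"jaw":0},{"x":0.9,"y":-3.6,"z":0,"twist":0,"jaw":0},{"x":0.95,"y":-3.9,"z":0,"twist":0,"jaw":0}]}}

```text
clock: 13.7
eef_pos: [0.5684, -0.0308, 0.0139]
tool_rot: [-0.546, 0.451, 0.553, 0.439]
ft_force: [-0.8, 2.5, 2.6]
grip_width: -0.0003
```

```bash
python3 - <<'E'
from h import *
st(); wshot("pics/w6.png");p,d=bot.camera("side")
cv2.imwrite("pics/s6.png",cv2.resize(p[130:290,180:380,::-1],None,fx=3,fy=3,interpolation=cv2.INTER_CUBIC)); path([(3,-234,.014)])
E
```

```text
t 13.7 pos [ 0.5684 -0.0308  0.0139] clamp [   3.1 -161.9] jaw deg 102.0 tip [-0.018 -0.007 -1.   ] F [-0.8   2.51  2.55] w -0.0003
3.0 -234.0 0.014 [ 1.56 -6.99  0.02]
```

View pics/w6.png

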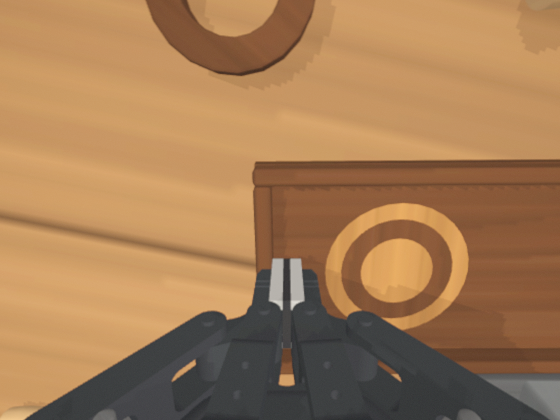

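View pics/s6.png

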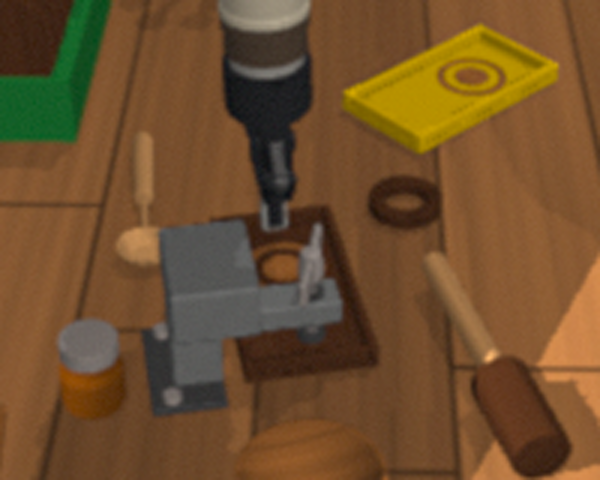

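Call:
{"name": "step_arm", "arguments": {"series": [{"x":0.1,"y":-0.4,"z":0,"twist":0,"jaw":0},{"x":0.2,"y":-0.8,"z":0,"twist":0,"jaw":0},{"x":0.3,"y":-1.2,"z":0,"twist":0,"jaw":0},{"x":0.35,"y":-1.6,"z":0,"twist":0,"jaw":0},{"x":0.45,"y":-2.0,"z":0,"twist":0,"jaw":0},{"x":0.55,"y":-2.4,"z":0,"twist":0,"jaw":0},{"x":0.65,"y":-2.8,"z":0,"twist":0,"jaw":0},{"x":0.7,"y":-3.2,"z":0,"twist":0,"jaw":0},{"x":0.8,"y":-3.6,"z":0,"twist":0,"jaw":0},{"x":0.9,"y":-4.0,"z":0,"twist":0,"jaw":0}]}}

```text
clock: 14.63
eef_pos: [0.5774, -0.0717, 0.0138]
tool_rot: [-0.546, 0.451, 0.552, 0.439]
ft_force: [-1.0, 2.0, 0.7]
grip_width: 0.0001
```

```bash
python3 - <<'E'
from h import *
st(); path([(3,-236,.014)])
E
```

```text
t 14.6333 pos [ 0.5774 -0.0717  0.0138] clamp [   3.  -203.8] jaw deg 102.0 tip [-0.018 -0.008 -1.   ] F [-1.02  1.97  0.75] w 0.0001
3.0 -236.0 0.014 [ 0.7  -3.14  0.02]
```

Finish the push, ease off backwards, then look.

Call:
{"name": "step_arm", "arguments": {"series": [{"x":0.1,"y":-0.4,"z":0,"twist":0,"jaw":0},{"x":0.2,"y":-0.8,"z":0,"twist":0,"jaw":0},{"x":0.25,"y":-1.2,"z":0,"twist":0,"jaw":0},{"x":0.35,"y":-1.6,"z":0,"twist":0,"jaw":0},{"x":0.45,"y":-2.0,"z":0,"twist":0,"jaw":0},{"x":0.55,"y":-2.4,"z":0,"twist":0,"jaw":0},{"x":0.6,"y":-2.7,"z":0,"twist":0,"jaw":0},{"x":0.65,"y":-2.9,"z":0,"twist":0,"jaw":0},{"x":0.7,"y":-3.1,"z":0,"twist":0,"jaw":0},{"x":0.7,"y":-3.1,"z":0,"twist":0,"jaw":0}]}}

```text
clock: 15.47
eef_pos: [0.5846, -0.1033, 0.0138]
tool_rot: [-0.546, 0.451, 0.552, 0.439]
ft_force: [0.1, 1.0, 0.6]
grip_width: -0.0001
```

Call:
{"name": "step_arm", "arguments": {"series": [{"x":-0.1,"y":0.4,"z":0,"twist":0,"jaw":0},{"x":-0.25,"y":1.0,"z":0,"twist":0,"jaw":0},{"x":-0.25,"y":1.0,"z":0,"twist":0,"jaw":0},{"x":-0.25,"y":1.0,"z":1,"twist":0,"jaw":0},{"x":-0.25,"y":1.0,"z":3,"twist":0,"jaw":0},{"x":-0.25,"y":1.0,"z":6,"twist":0,"jaw":0},{"x":-0.25,"y":1.0,"z":9,"twist":0,"jaw":0},{"x":-0.25,"y":1.0,"z":12,"twist":0,"jaw":0},{"x":-0.25,"y":1.0,"z":15,"twist":0,"jaw":0},{"x":-0.25,"y":1.0,"z":18,"twist":0,"jaw":0}]}}

```text
clock: 16.3
eef_pos: [0.5819, -0.0934, 0.1963]
tool_rot: [-0.547, 0.451, 0.552, 0.439]
ft_force: [0.4, -0.0, 0.1]
grip_width: -0.0005
```

Call:
{"name": "step_arm", "arguments": {"series": [{"x":-3,"y":-2,"z":3,"twist":0,"jaw":0},{"x":-6,"y":-4,"z":3,"twist":0,"jaw":0},{"x":-9,"y":-6,"z":3,"twist":0,"jaw":0},{"x":-12,"y":-8,"z":3,"twist":0,"jaw":0},{"x":-15,"y":-10,"z":3,"twist":0,"jaw":0},{"x":-18,"y":-12,"z":3,"twist":0,"jaw":0},{"x":-18,"y":-12,"z":3,"twist":0,"jaw":0},{"x":-18,"y":-12,"z":3,"twist":0,"jaw":0}]}}

```text
clock: 16.97
eef_pos: [0.4007, -0.2144, 0.2275]
tool_rot: [-0.547, 0.452, 0.55, 0.44]
ft_force: [1.0, 0.9, 0.3]
grip_width: -0.0
```

```bash
python3 - <<'E'
from h import *
st()
for n,(a,b,c,d2) in {"top":(225,140,425,290),"side":(180,130,380,290)}.items():
    p,d=bot.camera(n); np.savez(f"pics/{n}9.npz",p=p,d=d)
    cv2.imwrite(f"pics/{n}9.png",cv2.resize(p[b:d2,a:c,::-1],None,fx=4 if n=="top" else 3,fy=4 if n=="top" else 3,interpolation=cv2.INTER_CUBIC))
E
```

```text
t 16.9667 pos [ 0.4007 -0.2144  0.2275] clamp [-200.6 -304.4] jaw deg 101.8 tip [-0.015 -0.01  -1.   ] F [1.03 0.89 0.32] w -0.0
```

View pics/top9.png

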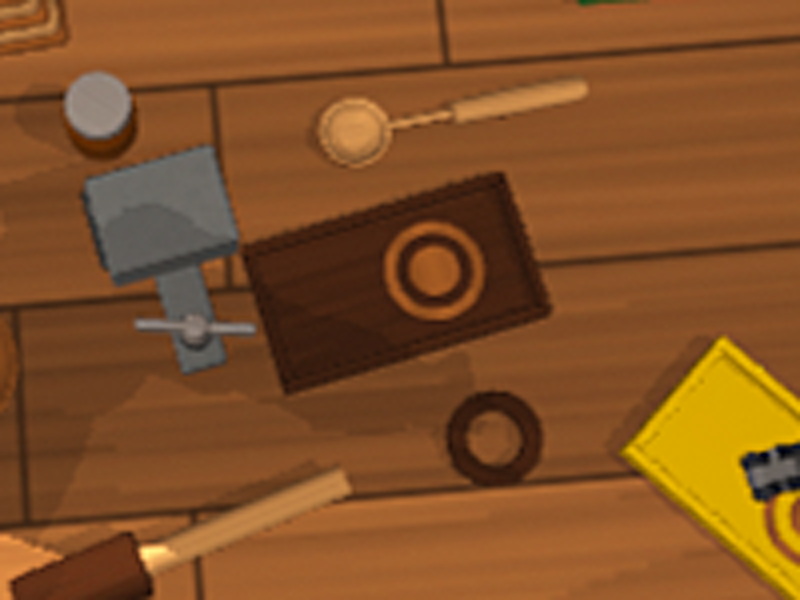

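View pics/side9.png

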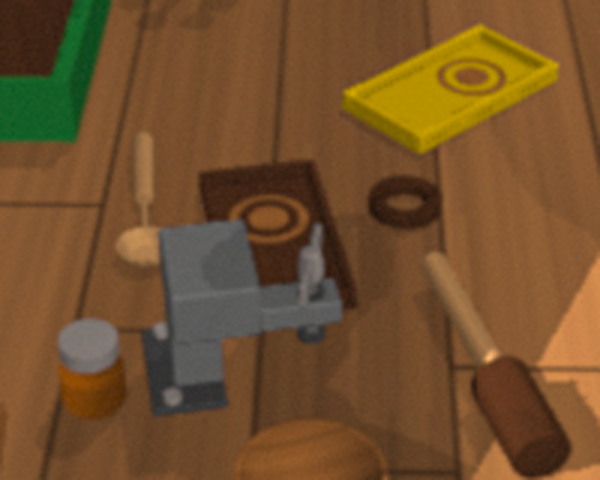

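```bash
python3 - <<'E'
from h import *
for a,b in [(246,248),(288,392)]: print(w2c(world("top",None,225+a/4-.4,140+b/4-.4,z=.02)).round(1))
a=np.load("pics/top0.npz");b=np.load("pics/top9.npz")
D=abs(a["d"]-b["d"]); m=((D>.012)&(a["d"]>0)&(b["d"]>0)).astype(np.uint8)
m=cv2.morphologyEx(m,cv2.MORPH_OPEN,np.ones((3,3)))
n,l,s,c=cv2.connectedComponentsWithStats(m); print(s[1:])
o=bot.get_obs(); print(abs(o["joint_vel"]).max())
bot.job_done()
E
```

```text
[ 58.1 -54.7]
[-49.6 -51.5]
[[  343   183    12    11    56]
 [  411   182   149   238 24471]
 [  336   186     6     4    19]
 [  321   188    14     6    43]
 [  353   195     5     8    26]
 [  278   204     6     4    20]
 [  344   209    19    15    81]
 [  255   210    11    26   130]
 [  281   219     8     5    35]
 [  334   223     7     4    23]
 [  262   237     5     9    27]
 [  269   238    26    10    85]
 [    0   372   155    48  4651]
 [  296   402    84    18   849]]
0.02193554426932185
the job is handed in; nothing more can be done
```

I wound the thumbscrew up and slid the tray out to the right, clear of the clamp. The job was handed in at about 17 s of the 67 s allowed.

- **Thumbscrew:** three light fingertip strokes took it from about 1.4 to about 10.6 rad. By the given pitch, that puts the foot about 22.5 mm above the table, roughly 2.5 mm over the rim. I did not measure the foot itself. The wing-top height seen by the wrist camera, about 106 mm, agrees with that.
- **Tray:** I pushed it about 10 cm from inside its right-hand end rim. In the last top image its near end is 51–55 mm right of the screw axis. That clears the arm's edge, which is at 16 mm, and also the head block's, at 45 mm. The tray stayed flat and straight.
- **Forces:** the wrist force stayed under about 4 N in every reading I took, which was at the end of each move.
- **Other goods:** comparing depth images from before and after, the only changes were at the tray, the wings and the robot's arm. The images were cut off by the arm in places, but nothing else appears to have moved.
- **Hand:** it is clear of everything, about 23 cm up and almost still.

None of the last checks failed. The depth readings put the tray's rim about 2 mm low, which is within the stated calibration.

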